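# Clamp the lock case in the dusting jig

## Robot

A 7-joint arm with a two-finger parallel gripper is mounted at the origin on the work surface. World frame = base frame: x ahead of the robot, y to its left, z up, the work surface at z = 0. Lengths are in m, angles in degrees, forces in N, time in s.
With the tool pointing down it reaches from about 0.425 to 0.975 m from the base axis. Payload 16.7 kg.
Tool frame: the origin (TCP) lies between the finger pads; the fingertips stand 22 mm ahead of it and the grasp point (between the pads) lies 3 mm ahead of it (r.tip_reach is the distance from the TCP to the fingertips, in m); x points along the fingers, y is the direction in which the jaws open and shut, and the axes are right-handed (so a half turn about x gives the same grasp; the last joint's range is limited). The gripper opens to 85 mm and grips with 20 to 120 N. Pads are 22 mm wide; open, the fingers measure 114 mm over their backs; the gripper's body (76 mm by 85 mm) begins 54 mm behind the grasp point. The pads swing forward as they close: fully open they stand 13 mm farther back than shut.
Start: joints at [-83.91, 24.414, 4.234, 92.017, -1.954, 63.644, -3.845], TCP at [0.171, 0.653, 0.253] pointing down, gripper open.
Joint ranges: [-163.25, 163.25], [-28.42, 122.38], [-70.27, 78.77], [12.13, 141.07], [-58.53, 238.53], [9.26, 117.41], [-156.51, 156.51]. Speed limits (degrees/s): [108.29, 108.29, 136.94, 136.94, 172.46, 172.46, 172.46].

## Interface

Orientations are given as a 3x3 rotation matrix whose columns are the frame's x, y, z axes.
In Python, from plant import r gives the robot as it stands.
- The arm moves only by the shell command python3 -m handwheel 'ROWS' [FORCE]. ROWS is JSON, a list of rows, each a list of 7 numbers: the opening, from 0 (shut) to 1 (fully open), then the shift along the tool's x, y, z in mm, then the turn, a rotation vector about the tool's x, y, z in degrees. A call has 1 to 20 rows; each row shifts and turns the commanded pose from where the row before left it, along the tool's axes as they then stand; what a row does not reach is not made up. A row lasts 1/12 s, in which the tool goes at most 41.7 mm and 7.16 degrees, less where a joint would pass 70% of its speed; a pose out of reach is approached as far as the arm can. A call is refused whole if a number of a shift passes 41.7 or a number of a turn 7.16, either way. A call with a gripper value outside its range is refused whole. The fingers move at their own pace and stop on an object; FORCE is the grip in N (left out, the last holds). Time passes only in rows, so rows that do not move let the fingers close. It gives the time, the measured TCP pose, the force and the opening at its end, in the units of the state.
- r.read_state(): the state, without advancing time (a new reading comes with each control period).
- r.grab_frame(name): name is "scene" or "top" or "wrist"; returns a dict with "img" (400x640x3 uint8, red, green, blue), "depth" (400x640 float32, m along the optical axis (not along the pixel's ray), 0 where there is no reading), "fx", "fy", "cx", "cy" (pixels), "k1" (the pictures are not rectified: a ray, as slopes to the right and down, at radius r is drawn at 1 + k1 r^2 times it, then the intrinsics apply), "position" and "attitude" of the camera in the world; the wrist camera has in their place "mount" (4x4, takes a point from camera to tool coordinates, whose origin is the TCP and whose axes are the tool frame's). Camera axes: x right, y up, looking along -z (the intrinsics and any distortion apply to the point x, -y, -z); pixel columns grow to the right and rows downward; lengths in m; the calibration is good to about 2 mm. A picture is of the moment at which its call begins: read the wrist's pose just before it.
- r.job_done(): hands the job in, once; it reports no verdict.
Trained networks look in the newest picture that a camera, given by its name, has taken for a name from the list of things; names that differ only in an ending like _2 or _b are one class to them, and where a whole thing is asked for, a point or a joint stands for the part that bears it (a point fixed in the world has none). Each returns a list of dicts, best first, with "score" (0 to 1); they miss things now and then, are a little off and sometimes report something else, mostly with a low value. They report only what shows in the picture. A call takes as long as a camera call. They do not tell look-alikes from the thing itself.
- r.recognise(camera, query): "pixel" ([column, row] in pixels, amid what is visible of it).
- r.landmark_of(camera, query): "pixel" ([column, row] in pixels: a listed point, or the origin of a listed thing).
The state is a dict: "clock": time; "joint_pos": joint angles; "joint_vel": joint speeds; "joint_torque": joint torques, N m; "eef_pos": TCP position; "tool_rot": TCP orientation; "ft_force": force on the tool from outside, world axes, zero at the start; "wrist_torque": the same for the moment, N m; "finger_gap": opening from 0.0 (shut) to 1.0 (fully open).
Only numpy, scipy, OpenCV 4.12 (cv2) and the standard library are available. Lean on these libraries where they do the work, as an engineer would, in place of code of your own. Each camera call takes 0.05 s, during which the arm holds its last target.

## Task

Slide the brass lock case along its channel until it is fully home against the blue fence, then push the orange clamp handle down past its dead point and press it firmly onto its rest, so that the pad holds the case for dusting. Feel for both stops and go gently: do not ram the fence or force the handle, and leave the other things on the mat where they are.

Things in the scene. Friction and masses are not known exactly. Their poses are not given: they have to be found in the camera images.
- jig: Aluminium clamping jig, fixed to the table. Origin on the table under the middle of its channel; x along the channel towards the fence, y towards the clamp handle, z up. Base plate 12 mm thick: x -150 to +120, y -50 to +50 mm, and a wing under the clamp: x +10 to +100, y up to +170 mm.
- channel (a point): Middle of the channel floor (12 mm over the table), straight above the jig's origin, axes as the jig's. Two dark rails, x -110 to +90 mm, 12 mm high (tops 24 mm over the table), stand 43 mm apart. The open clamp stands upright over x +55, y +15 to +175 mm, up to 195 mm high: while pushing the lock case keep any wide gripper body crosswise to the channel.
- fence: Blue end fence of the channel, fixed on the jig at jig x +90 mm, 70 mm wide, 14 mm thick, top 48 mm over the table; origin in the middle of the face that the lock case must meet, axes as the jig's. More than 40 N on it is ramming.
- lock_mid (a point): Middle of the brass lock case: a block 90 mm long (its x, along the jig's x), 40 wide, 32 high, 0.2 to 0.42 kg, loose on the channel floor (1.5 mm play to each rail), 40 to 80 mm short of the fence. Push it at its flat end away from the fence, above the rails, with shut fingers; sliding takes 3 to 7 N. Fully home, its middle is 45 mm from the fence face.
- handle (a joint): Clamp handle angle (rad): 0 = fully open, sloping up 63 degrees over jig +y; grows as it is pushed down and outward (jig +y); horizontal at 1.1. Up to 0.65 only hinge friction (4 to 6 N at the sleeve's middle); then the sprung pad meets the case and the push rises to 8 to 11 N; dead point at 1.00; then it eases and may drop by itself towards its rest, a hard stop. Left beyond the dead point it stays closed.
- handle_pivot (a point): Point on the handle's pivot axis, which runs along the jig's x, at jig x +55, y +108, z +81 mm; fixed on the jig, axes as the jig's. Under the handle's steel shank, 40 mm outward of it, is a white rest screw, set anew each time and not reported: it stops the handle anywhere from 1.05 to 1.22 rad (a spread of 14 mm at the sleeve). This stop must be felt for.
- grip (a point): Centre of the orange plastic sleeve on the handle, 70 mm long along its y (outward from the pivot), 26 wide, 14 thick and 85 mm from the pivot axis; its z points out of its top face (up when closed). Push that face with shut fingertips. Firm on the rest = over 8 N on the sleeve, standing still beyond the dead point (aim for 12 to 20 N); over 30 N on it breaks the clamp.
- clamp_pad: Black rubber clamp pad, 20 mm diameter, on a sprung spindle at the end of the clamp arm; origin at the middle of its underside. Linked to the handle: it stands up while open and comes down on the lock case's top at jig (+55, 0) as the handle closes, pressing with 25 to 50 N when closed.
- jar_mid (a point): Middle of the glass dusting jar, 52 mm diameter, 60 mm high. Bystander.
- weight_a_mid (a point): Middle of a grey ceramic scale weight, 36 mm diameter, 42 mm high. Bystander.
- weight_b_mid (a point): Middle of the second such weight. Bystander.
- flashlight_mid (a point): Middle of the red flashlight lying on the mat, 135 mm long, 36 mm thick. Bystander.
- wand_mid (a point): Middle of the silver magnetic wand lying on the mat, 180 mm long, 12 mm thick. Bystander.
- key_mid (a point): Middle of the stubby steel key lying on the mat, 52 mm long, 5 mm thick. Bystander.
Mind the look-alikes: they are no part of the job. What is meant by the part that bears lock_mid is not green, grey or turquoise, and is the larger of those in its own colour.

How it is judged:
By the outcome, as a careful person would: the job done as asked, in the order asked, and still so for the second after the job is handed in, with the robot touching nothing.
It also fails if it takes over 64 s, if anything falls off the work surface, if the arm or the gripper's body presses on something with over 40 N, if the wrist force passes 120 N, or if a joint passes its speed limit or range.

## Working session

There is one attempt and no reset: what is moved stays moved. The work goes in short steps, Python scripts to look and compute and a shell command to move; the robot and the scene stay as the last step left them, time stands still between calls to the robot, and variables do not carry over. Pictures are saved under pics/ and viewed, and the job is handed in when it is done.

```bash
ls; mkdir -p pics; python3 - <<'E'
from plant import r
import cv2
s=r.read_state();print(s)
for c in("scene","top"):
    f=r.grab_frame(c);cv2.imwrite(f"pics/{c}0.png",f["img"][:,:,::-1]);print(c,f["position"],f["attitude"],f["fx"],f["fy"],f["cx"],f["cy"],f["k1"])
    for q in("lock_mid","jig","channel","fence","handle_pivot","grip"):
        print(q,[(d["pixel"],round(d["score"],2)) for d in r.landmark_of(c,q)[:4]])
E
```

```text
pics
{'clock': 0.0, 'joint_pos': array([-83.90951774,  24.45061254,   4.23273472,  92.05326253,
        -1.95513281,  63.64317294,  -3.84368544]), 'joint_vel': array([ 0.03389461, -0.02863823, -0.02055301,  0.0398048 ,  0.02043117,
        0.0234811 , -0.04464198]), 'joint_torque': array([ 2.29985584e-03, -9.49822783e+01,  3.76229212e+00, -4.63519478e+01,
        1.92756864e-02,  1.00699897e-02, -5.59540092e-05]), 'eef_pos': array([0.17072469, 0.65265182, 0.25259224]), 'tool_rot': array([[-2.45817955e-04,  2.53066631e-01,  9.67448820e-01],
       [-1.28280805e-03,  9.67447974e-01, -2.53066735e-01],
       [-9.99999147e-01, -1.30325948e-03,  8.68198288e-05]]), 'ft_force': array([ 0.88971622,  1.11456504, -0.48660201]), 'wrist_torque': array([ 0.01181968, -0.05582683,  0.00716781]), 'finger_gap': 1.0029900936201774}
scene [ 1.00477347 -0.64666942  0.96731285] [[ 7.82841139e-01 -4.70582576e-01  4.07077131e-01]
 [ 6.22221316e-01  5.92710145e-01 -5.11405238e-01]
 [-6.20351295e-04  6.53641127e-01  7.56804395e-01]] 496.2029087540646 496.2029087540646 324.313629736019 203.47326650114417 0.02
[... 266 characters left out ...]
5.7, 234.1], 0.55)]
handle_pivot [([368.5, 183.9], 0.79), ([353.6, 217.2], 0.59)]
grip [([376.8, 149.6], 0.84)]
top [ 0.4091416  -0.04356495  1.02291116] [[ 0.00357055  0.99256973 -0.12162475]
 [-0.99976461  0.0061461   0.02080761]
 [ 0.02140052  0.12152183  0.99235803]] 490.422562700992 490.422562700992 315.3310488743122 202.20206840747858 0.019031726357744187
lock_mid [([311.3, 207.7], 0.74), ([387.7, 277.8], 0.74), ([208.5, 290.6], 0.72), ([171.0, 204.8], 0.71)]
jig [([311.5, 192.0], 0.87), ([216.6, 232.6], 0.29)]
channel [([307.7, 191.8], 0.73), ([231.6, 146.4], 0.4)]
fence [([298.6, 150.2], 0.55), ([220.7, 176.3], 0.32)]
handle_pivot [([246.8, 176.6], 0.9)]
grip [([218.9, 173.9], 0.96)]
```

View pics/scene0.png

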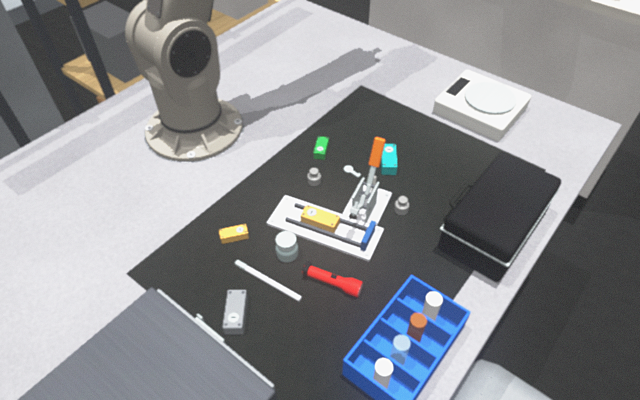

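View pics/top0.png

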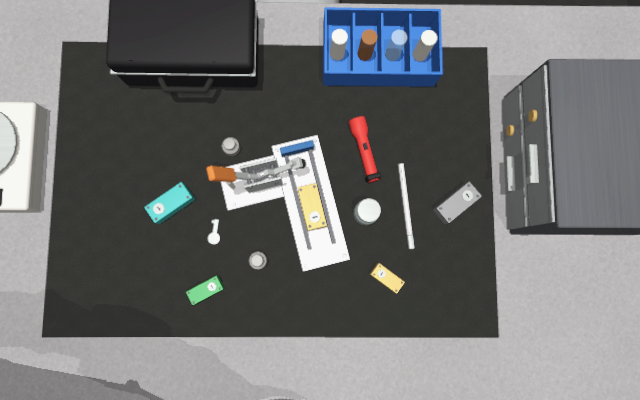

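Both views show the brass case in the jig's channel at top (311,207), with the fence at (298,148) and the orange handle at (218,174). The other brass block at (388,278), and the green, grey and turquoise ones, are decoys. Next I work out the jig's pose.

```bash
cat > h.py <<'E'
import numpy as np,cv2
from plant import r
def world_pts(f,pos=None,R=None):
    pos=np.array(f["position"]) if pos is None else pos; R=np.array(f["attitude"]) if R is None else R
    h,w=f["depth"].shape; v,u=np.mgrid[0:h,0:w]
    xd=(u-f["cx"])/f["fx"]; yd=(v-f["cy"])/f["fy"]
    rd=np.hypot(xd,yd); ru=rd.copy()
    for _ in range(5): ru=rd/(1+f["k1"]*ru**2)
    s=ru/np.maximum(rd,1e-9)
    x,y=xd*s,yd*s; d=f["depth"]
    return np.stack([x,-y,-np.ones_like(x)],-1)@R.T, pos, d
def at_z(D,pos,z): # intersect rays with plane z
    t=(z-pos[2])/D[...,2]; return pos+D*t[...,None]
E
python3 - <<'E'
from h import *
f=r.grab_frame("top");D,p,d=world_pts(f)
img=f["img"];hsv=cv2.cvtColor(img,cv2.COLOR_RGB2HSV)
def rect(mask,z,name):
    n,l,st,c=cv2.connectedComponentsWithStats(mask.astype(np.uint8))
    i=1+np.argmax(st[1:,4]); m=l==i
    P=at_z(D,p,z)[m][:,:2]
    rr=cv2.minAreaRect((P*1000).astype(np.float32)); print(name,st[i],rr, "z depth",np.median((p+D*d[...,None])[m][:,2]))
    print(cv2.boxPoints(rr).round(1).tolist())
roi=np.zeros(img.shape[:2],bool);roi[130:275,225:355]=1
H,S,V=[hsv[...,i].astype(int) for i in range(3)]
r2=roi.copy();r2[:,:295]=0
rect(r2&(H>12)&(H<35)&(S>70)&(V>100),.044,"lock")
rect(roi&(H>98)&(H<125)&(S>110),.048,"fence")
rect(roi&(S<50)&(V>190),.012,"plate")
o=(H<15)&(S>150)&(V>100);o[:,:200]=0;o[:,245:]=0;o[:150]=0;o[200:]=0
P=(p+D*d[...,None])[o]; print("sleeve",P.mean(0),P.min(0),P.max(0),o.sum())
g=cv2.resize(img[120:280,190:360],None,fx=4,fy=3.7,interpolation=cv2.INTER_CUBIC);cv2.imwrite("pics/crop.png",g[:,:,::-1])
# plate corners in camera
E
```

```text
lock [298 183  29  48 754] ((520.3576049804688, -56.248931884765625), (89.26161193847656, 40.859867095947266), 14.081955909729004) z depth 0.0446311341424212
[[472.1000061035156, -47.29999923706055], [482.0, -86.9000015258789], [568.5999755859375, -65.19999694824219], [558.7000122070312, -25.600000381469727]]
fence [280 141  34  15 275] ((639.1190185546875, -26.2303466796875), (17.064952850341797, 67.47044372558594), 14.844837188720703) z depth 0.048001053973487084
[[622.2000122070312, 4.199999809265137], [639.5, -61.0], [656.0, -56.70000076293945], [638.7000122070312, 8.600000381469727]]
plate [ 225  136  125  135 5149] ((518.9293823242188, 4.188934326171875), (269.2787170410156, 218.64305114746094), 14.544327735900879) z depth 0.012803674109432173
[[361.20001220703125, 76.19999694824219], [416.1000061035156, -135.39999389648438], [676.7000122070312, -67.80000305175781], [621.7999877929688, 143.8000030517578]]
sleeve [0.56387875 0.10635118 0.1683366 ] [ 0.4091416  -0.04356495 -0.0012272 ] [0.61179495 0.16596374 1.02291116] 380
```

View pics/crop.png

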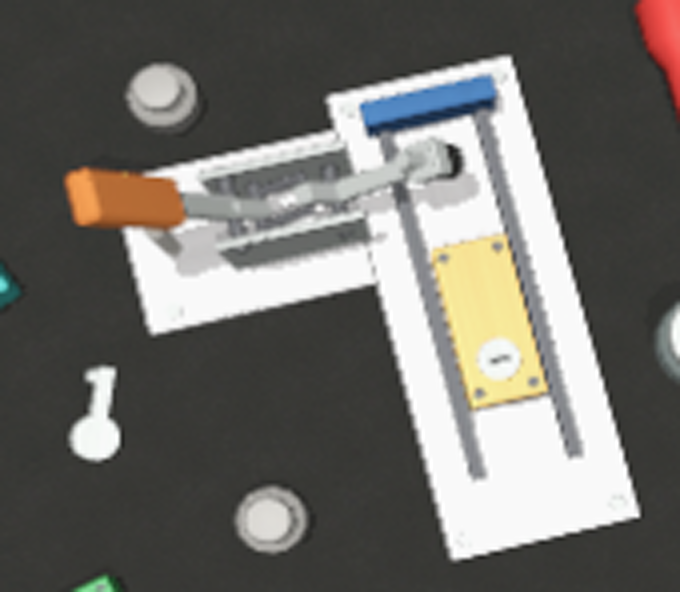

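Jig origin ≈ (548.5, −50.1) mm, yaw 14.5°. The lock middle is at jig x ≈ −28.7, so it has about 74 mm to travel. First I rotate so that tool z = jig x and tool y = jig y, shut the fingers and go around.

```bash
cat >> h.py <<'E'
c,s_=np.cos(np.radians(14.5)),np.sin(np.radians(14.5))
RJ=np.array([[c,-s_,0],[s_,c,0],[0,0,1]]); OJ=np.array([548.5,-50.1,0])
def st(extra=""):
    s=r.read_state(); R=np.array(s["tool_rot"]); 
    print("t%.2f"%s["clock"],"jig TCP",(RJ.T@(np.array(s["eef_pos"])*1000-OJ)).round(1),"toolR in jig",(RJ.T@R).round(3).tolist(),"F jig",(RJ.T@np.array(s["ft_force"])).round(2),"gap %.2f"%s["finger_gap"])
E
python3 -m handwheel '[[0,0,0,0,-5.84,0,0],[0,0,0,0,-5.84,0,0],[0,0,0,0,-5.84,0,0],[0,0,0,0,-5.84,0,0],[0,0,0,0,-5.84,0,0],[0,0,-38,12.5,0,0,0],[0,0,-38,12.5,0,0,0],[0,0,-38,12.5,0,0,0],[0,0,-38,12.5,0,0,0],[0,0,-38,12.5,0,0,0],[0,0,-38,12.5,0,0,0],[0,0,-38,12.5,0,0,0],[0,0,-38,12.5,0,0,0],[0,0,-38,12.5,0,0,0],[0,0,-38,12.5,0,0,0],[0,0,-38,12.5,0,0,0],[0,0,-38,12.5,0,0,0]]'; python3 -c "from h import *;st()"
```

```text
clock: 2.17
eef_pos: [0.4312, 0.2475, 0.2537]
tool_rot: [[0.0, -0.251, 0.968], [0.001, 0.968, 0.251], [-1.0, 0.001, 0.001]]
ft_force: [0.1, 0.9, -0.3]
finger_gap: -0.001
t2.17 jig TCP [-39.1 317.5 253.7] toolR in jig [[0.001, -0.001, 1.0], [0.001, 1.0, 0.001], [-1.0, 0.001, 0.001]] F jig [ 0.31  0.84 -0.3 ] gap -0.00
```

```bash
python3 -m handwheel '[[0,0,-35.2,-8.5,0,0,0],[0,0,-35.2,-8.5,0,0,0],[0,0,-35.2,-8.5,0,0,0],[0,0,-35.2,-8.5,0,0,0],[0,0,-35.2,-8.5,0,0,0],[0,0,-35.2,-8.5,0,0,0],[0,0,-35.2,-8.5,0,0,0],[0,0,-35.2,-8.5,0,0,0],[0,0,-35.2,-8.5,0,0,0],[0,0,0,0,0,0,0]]'; python3 - <<'E'
from h import *
st()
s=r.read_state();f=r.grab_frame("wrist");cv2.imwrite("pics/w1.png",f["img"][:,:,::-1]);
M=np.array(f["mount"]);Rt=np.array(s["tool_rot"]);pt=np.array(s["eef_pos"])
D,p,d=world_pts(f,pt+Rt@M[:3,3],Rt@M[:3,:3])
img=f["img"];hsv=cv2.cvtColor(img,cv2.COLOR_RGB2HSV);H,S,V=[hsv[...,i].astype(int) for i in range(3)]
W=(p+D*d[...,None])*1000; J=(W-OJ)@RJ; ok=d>0
m=ok&(H>12)&(H<35)&(S>70)&(J[...,2]>38)&(J[...,2]<50)&(abs(J[...,1])<40)
print("lock J",np.percentile(J[m],[1,50,99],axis=0).round(1).tolist(),m.sum())
m=ok&(H>98)&(H<125)&(S>110)&(J[...,2]>44)&(J[...,2]<55)
if m.sum():print("fence J",np.percentile(J[m],[1,50,99],axis=0).round(1).tolist(),m.sum())
E
```

```text
clock: 3.0
eef_pos: [0.4355, -0.0826, 0.2538]
tool_rot: [[0.001, -0.245, 0.97], [-0.001, 0.97, 0.245], [-1.0, -0.001, 0.001]]
ft_force: [-0.8, -0.8, -0.4]
finger_gap: 0.002
t3.00 jig TCP [-117.5   -3.1  253.8] toolR in jig [[0.001, 0.006, 1.0], [-0.001, 1.0, -0.006], [-1.0, -0.001, 0.001]] F jig [-0.98 -0.62 -0.35] gap 0.00
lock J [[-74.2, -19.1, 39.0], [-60.9, 2.9, 43.6], [-28.0, 20.3, 45.4]] 801
fence J [[88.7, -10.2, 44.6], [95.5, -6.3, 47.4], [100.9, 0.1, 49.2]] 64
```

View pics/w1.png

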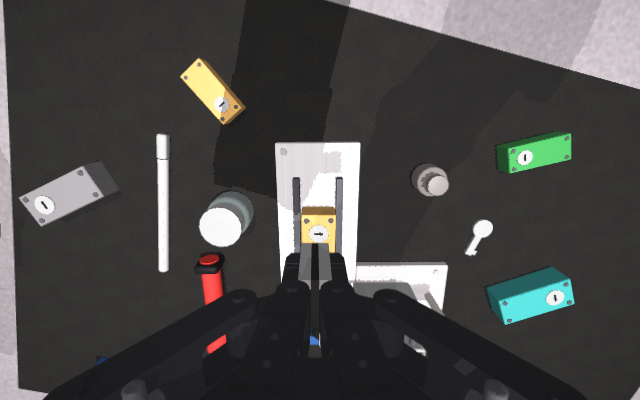

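The wrist view confirms it: the lock's near end is at jig x ≈ −74, with the jar clear to the side. I descend behind it.

```bash
python3 -m handwheel '[[0,33,0.6,0,0.3,0,0],[0,33,0.6,0,0,0,0],[0,33,0.6,0,0,0,0],[0,33,0.6,0,0,0,0],[0,33,0.6,0,0,0,0],[0,25,0.6,0,0,0,0],[0,11,0,0,0,0,0],[0,0,0,0,0,0,0],[0,0,0,8,0,0,0],[0,0,0,8,0,0,0],[0,0,0,4,0,0,0],[0,0,0,0,0,0,0],[0,0,0,0,0,0,0]]'; python3 -c "from h import *;st()"
```

```text
clock: 4.13
eef_pos: [0.4552, -0.0679, 0.053]
tool_rot: [[0.001, -0.246, 0.969], [0.0, 0.969, 0.246], [-1.0, -0.0, 0.001]]
ft_force: [-0.0, -0.7, -0.8]
finger_gap: 0.002
t4.13 jig TCP [-94.8   6.1  53. ] toolR in jig [[0.001, 0.004, 1.0], [-0.0, 1.0, -0.004], [-1.0, -0.0, 0.001]] F jig [-0.19 -0.66 -0.76] gap 0.00
```

```bash
python3 -m handwheel '[[0,2,-2.7,0,0,0,0],[0,0,-2.7,2,0,0,0],[0,0,0,2,0,0,0],[0,0,0,2,0,0,0],[0,0,0,2,0,0,0],[0,0,0,0,0,0,0]]'; python3 -c "from h import *;st()"
```

```text
clock: 4.63
eef_pos: [0.464, -0.0713, 0.0503]
tool_rot: [[0.0, -0.246, 0.969], [-0.0, 0.969, 0.246], [-1.0, -0.0, 0.0]]
ft_force: [0.2, 0.2, 0.9]
finger_gap: 0.005
t4.63 jig TCP [-87.1   0.6  50.3] toolR in jig [[0.0, 0.004, 1.0], [-0.0, 1.0, -0.004], [-1.0, -0.0, 0.0]] F jig [0.2  0.11 0.89] gap 0.00
```

```bash
python3 -m handwheel '[[0,0,0,1,0,0,0],[0,0,0,1,0,0,0],[0,0,0,1,0,0,0],[0,0,0,1,0,0,0],[0,0,0,1,0,0,0],[0,0,0,1,0,0,0]]'; python3 -c "from h import *;st()"; python3 -m handwheel '[[0,0,0,2,0,0,0],[0,0,0,2,0,0,0],[0,0,0,2,0,0,0],[0,0,0,2,0,0,0],[0,0,0,2,0,0,0],[0,0,0,2,0,0,0]]'; python3 -c "from h import *;st()"
```

```text
clock: 5.13
eef_pos: [0.469, -0.0701, 0.0502]
tool_rot: [[-0.001, -0.246, 0.969], [-0.0, 0.969, 0.246], [-1.0, 0.0, -0.001]]
ft_force: [-3.1, -1.1, 2.4]
finger_gap: 0.002
t5.13 jig TCP [-82.    0.6  50.2] toolR in jig [[-0.001, 0.005, 1.0], [0.0, 1.0, -0.005], [-1.0, 0.0, -0.001]] F jig [-3.28 -0.26  2.42] gap 0.00
clock: 5.63
eef_pos: [0.4812, -0.0669, 0.0503]
tool_rot: [[-0.0, -0.246, 0.969], [-0.0, 0.969, 0.246], [-1.0, -0.0, -0.0]]
ft_force: [-0.6, -0.6, -0.6]
finger_gap: 0.005
t5.63 jig TCP [-69.3   0.5  50.3] toolR in jig [[-0.0, 0.004, 1.0], [-0.0, 1.0, -0.004], [-1.0, -0.0, -0.0]] F jig [-0.77 -0.43 -0.62] gap 0.01
```

```bash
python3 -m handwheel '[[0,0,0,2,0,0,0],[0,0,0,2,0,0,0],[0,0,0,2,0,0,0],[0,0,0,2,0,0,0],[0,0,0,2,0,0,0],[0,0,0,2,0,0,0],[0,0,0,2,0,0,0],[0,0,0,2,0,0,0],[0,0,0,2,0,0,0],[0,0,0,2,0,0,0],[0,0,0,2,0,0,0],[0,0,0,2,0,0,0],[0,0,0,2,0,0,0],[0,0,0,2,0,0,0],[0,0,0,2,0,0,0],[0,0,0,2,0,0,0],[0,0,0,2,0,0,0],[0,0,0,2,0,0,0]]'; python3 - <<'E'
from h import *
st()
f=r.grab_frame("scene");cv2.imwrite("pics/s2.png",cv2.resize(f["img"][130:280,230:440],None,fx=3.5,fy=3.5,interpolation=2)[:,:,::-1]);st()
E
```

```text
clock: 7.13
eef_pos: [0.516, -0.0581, 0.0503]
tool_rot: [[-0.0, -0.246, 0.969], [-0.0, 0.969, 0.246], [-1.0, -0.0, -0.0]]
ft_force: [-1.7, 0.1, -0.1]
finger_gap: 0.002
t7.13 jig TCP [-33.4   0.4  50.3] toolR in jig [[-0.0, 0.005, 1.0], [-0.0, 1.0, -0.005], [-1.0, -0.0, -0.0]] F jig [-1.63  0.52 -0.13] gap 0.00
t7.18 jig TCP [-33.    0.4  50.3] toolR in jig [[0.0, 0.004, 1.0], [-0.0, 1.0, -0.004], [-1.0, -0.0, 0.0]] F jig [-1.24  1.02 -0.59] gap -0.00
```

View pics/s2.png

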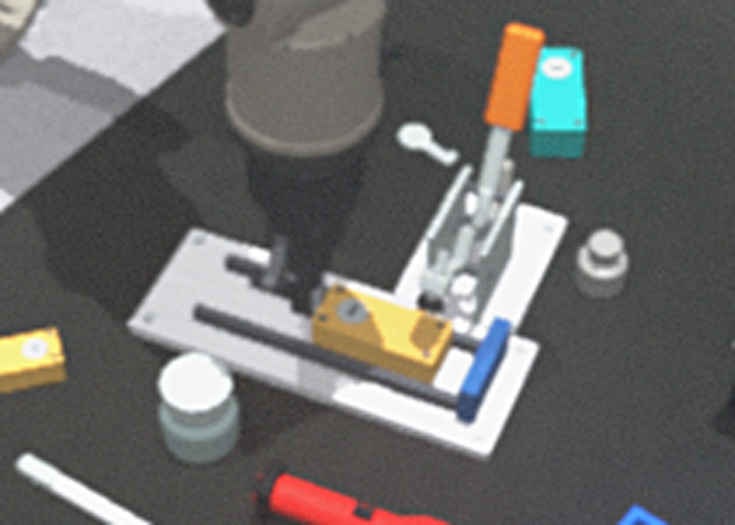

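The case is being pushed along, with roughly 20 mm left to the fence. From here I slow down.

```bash
for i in 1; do python3 -m handwheel '[[0,0,0,1.2,0,0,0],[0,0,0,1.2,0,0,0],[0,0,0,1.2,0,0,0],[0,0,0,1.2,0,0,0],[0,0,0,1.2,0,0,0],[0,0,0,1.2,0,0,0],[0,0,0,1.2,0,0,0],[0,0,0,1.2,0,0,0],[0,0,0,1,0,0,0],[0,0,0,1,0,0,0]]'; done >/dev/null; python3 -c "from h import *;st()"; python3 -m handwheel '[[0,0,0,0.8,0,0,0],[0,0,0,0.8,0,0,0],[0,0,0,0.8,0,0,0],[0,0,0,0.8,0,0,0],[0,0,0,0.8,0,0,0]]' >/dev/null; python3 -c "from h import *;st()"
```

```text
t8.02 jig TCP [-21.9   0.3  50.3] toolR in jig [[-0.0, 0.004, 1.0], [-0.0, 1.0, -0.004], [-1.0, -0.0, -0.0]] F jig [-2.03 -0.69  2.01] gap -0.00
t8.43 jig TCP [-17.9   0.3  50.3] toolR in jig [[-0.0, 0.004, 1.0], [-0.0, 1.0, -0.004], [-1.0, -0.0, -0.0]] F jig [-3.    0.29  3.05] gap -0.00
```

```bash
M='python3 -c "from h import *;st()"'; python3 -m handwheel '[[0,0,0,0.7,0,0,0],[0,0,0,0.7,0,0,0],[0,0,0,0.7,0,0,0],[0,0,0,0.7,0,0,0]]' >/dev/null; eval "$M"; python3 -m handwheel '[[0,0,0,0.7,0,0,0],[0,0,0,0.7,0,0,0],[0,0,0,0.7,0,0,0]]' >/dev/null; eval "$M"
```

```text
t8.77 jig TCP [-15.1   0.3  50.3] toolR in jig [[-0.0, 0.005, 1.0], [-0.0, 1.0, -0.005], [-1.0, -0.0, -0.0]] F jig [-3.46  0.23  1.89] gap -0.00
t9.02 jig TCP [-13.    0.3  50.3] toolR in jig [[-0.0, 0.005, 1.0], [-0.0, 1.0, -0.005], [-1.0, -0.0, -0.0]] F jig [-2.44  0.22  2.42] gap 0.01
```

```bash
M='python3 -c "from h import *;st()"'; python3 -m handwheel '[[0,0,0,0.6,0,0,0],[0,0,0,0.6,0,0,0]]' >/dev/null; eval "$M"
```

```text
t9.18 jig TCP [-11.9   0.3  50.3] toolR in jig [[-0.0, 0.005, 1.0], [-0.0, 1.0, -0.005], [-1.0, -0.0, -0.0]] F jig [-3.9   0.01  2.83] gap 0.00
```

```bash
M='python3 -c "from h import *;st()"'; python3 -m handwheel '[[0,0,0,0.6,0,0,0],[0,0,0,0.6,0,0,0]]' >/dev/null; eval "$M"
```

```text
t9.35 jig TCP [-10.6   0.2  50.3] toolR in jig [[-0.0, 0.005, 1.0], [-0.0, 1.0, -0.005], [-1.0, -0.0, -0.0]] F jig [-3.47 -0.06  2.42] gap 0.00
```

```bash
python3 -m handwheel '[[0,0,0,0.5,0,0,0],[0,0,0,0.5,0,0,0]]' >/dev/null;  python3 -c "from h import *;st()"
```

```text
t9.52 jig TCP [-10.4   0.2  50.2] toolR in jig [[-0.001, 0.005, 1.0], [0.0, 1.0, -0.005], [-1.0, 0.0, -0.001]] F jig [-8.65  0.85  7.36] gap 0.00
```

```bash
python3 -m handwheel '[[0,0,0,0.5,0,0,0],[0,0,0,0.5,0,0,0]]' >/dev/null;  python3 -c "from h import *;st()"
```

```text
t9.68 jig TCP [-10.4   0.2  50. ] toolR in jig [[-0.003, 0.005, 1.0], [0.001, 1.0, -0.005], [-1.0, 0.001, -0.003]] F jig [-14.19  -0.24  10.07] gap 0.00
```

```bash
python3 -m handwheel '[[0,0,0,0.5,0,0,0],[0,0,0,0.5,0,0,0]]' >/dev/null;  python3 -c "from h import *;st()"
```

```text
t9.85 jig TCP [-10.3   0.2  49.9] toolR in jig [[-0.005, 0.005, 1.0], [0.001, 1.0, -0.005], [-1.0, 0.001, -0.005]] F jig [-20.6   -0.32  14.46] gap -0.00
```

The fence stop is felt: TCP held at x = −10.4 while the force rose to about 20 N. I back off, lift, then check the case and the clamp's height profile.

```bash
python3 -m handwheel '[[0,0,0,-2,0,0,0],[0,0,0,-6,0,0,0],[0,0,0,-20,0,0,0],[0,-10,0,-15,0,0,0],[0,-38,0,0,0,0,0],[0,-38,0,0,0,0,0],[0,-38,0,0,0,0,0],[0,-38,0,0,0,0,0],[0,-38,0,0,0,0,0],[0,0,0,0,0,0,0]]' ; python3 - <<'E'
from h import *
st()
for cam in("top","scene"):
    f=r.grab_frame(cam);D,p,d=world_pts(f);J=((p+D*d[...,None])*1000-OJ)@RJ;J=J[(d>0)]
    img=f["img"]; C=img[d>0].astype(int)
    m=(abs(J[:,0]-55)<22)&(J[:,2]>15)
    for a in range(-10,190,10):
        k=m&(J[:,1]>=a)&(J[:,1]<a+10)
        if k.sum()>2: print(cam,a,np.percentile(J[k,2],[50,98]).round(),"x",np.percentile(J[k&(J[:,2]>50)][:,0],[5,95]).round() if (k&(J[:,2]>50)).sum()>2 else "",k.sum())
    o=(C[:,0]>150)&(C[:,1]<140)&(C[:,2]<80)&(J[:,2]>100)&(J[:,2]<230)&(J[:,1]>100)&(J[:,1]<200)
    print("sleeve",J[o].mean(0).round(1),np.percentile(J[o],[2,98],axis=0).round(1).tolist(),o.sum())
    hsv=cv2.cvtColor(img,cv2.COLOR_RGB2HSV)[d>0].astype(int)
    b=(hsv[:,0]>12)&(hsv[:,0]<35)&(hsv[:,1]>70)&(J[:,2]>38)&(J[:,2]<50)&(abs(J[:,1])<30)&(abs(J[:,0])<120)
    print("lock",np.percentile(J[b],[2,50,98],axis=0).round(1).tolist())
    bl=(hsv[:,0]>98)&(hsv[:,0]<125)&(hsv[:,1]>110)&(J[:,2]>44)&(J[:,2]<54)&(abs(J[:,1])<45)&(abs(J[:,0]-95)<30)
    if bl.sum():print("fence",np.percentile(J[bl],[2,50,98],axis=0).round(1).tolist())
    cv2.imwrite(f"pics/{cam}3.png",cv2.resize(img[120:290,190:440],None,fx=3.2,fy=3.2,interpolation=2)[:,:,::-1])
E
```

```text
clock: 10.68
eef_pos: [0.5021, -0.0628, 0.2569]
tool_rot: [[0.01, -0.246, 0.969], [0.002, 0.969, 0.246], [-1.0, -0.001, 0.01]]
ft_force: [0.8, -0.1, 0.6]
finger_gap: -0.001
t10.68 jig TCP [-48.1  -0.6 256.9] toolR in jig [[0.01, 0.005, 1.0], [-0.001, 1.0, -0.005], [-1.0, -0.001, 0.01]] F jig [ 0.71 -0.27  0.61] gap -0.00
top 70 [92. 92.] x [70. 74.] 5
top 80 [74. 92.] x [61. 75.] 48
top 90 [71. 93.] x [34. 74.] 120
top 100 [85. 96.] x [33. 73.] 130
top 110 [ 90. 113.] x [33. 73.] 105
top 120 [127. 140.] x [44. 63.] 77
top 130 [149. 160.] x [42. 64.] 106
top 140 [165. 180.] x [42. 65.] 147
top 150 [186. 192.] x [42. 65.] 128
top 160 [187. 191.] x [43. 64.] 61
sleeve [ 53.  142.7 164.3] [[41.8, 127.8, 136.3], [65.4, 161.9, 188.8]] 277Traceback (most recent call last):
  File "<stdin>", line 14, in <module>
    return _quantile_unchecked(
        a, q, axis, out, overwrite_input, method, keepdims, weights)
    return _ureduce(a,
                    func=_quantile_ureduce_func,
    ...<5 lines>...
                    overwrite_input=overwrite_input,
                    method=method)
    r = func(a, **kwargs)
    result = _quantile(arr,
                       quantiles=q,
    ...<2 lines>...
                       out=out,
                       weights=wgt)
    slices_having_nans = np.isnan(arr[-1, ...])
                                  ~~~^^^^^^^^^
IndexError: index -1 is out of bounds for axis 0 with size 0
```

```bash
python3 - <<'E'
from h import *
st()
f=r.grab_frame("scene");D,p,d=world_pts(f);J=((p+D*d[...,None])*1000-OJ)@RJ;J=J[(d>0)];img=f["img"]
m=(abs(J[:,0]-55)<22)&(J[:,2]>15)
for a in range(-10,190,20):
    k=m&(J[:,1]>=a)&(J[:,1]<a+20)
    if k.sum()>2: print(a,np.percentile(J[k,2],[50,98]).round(),k.sum())
hsv=cv2.cvtColor(img,cv2.COLOR_RGB2HSV)[d>0].astype(int)
b=(hsv[:,0]>12)&(hsv[:,0]<35)&(hsv[:,1]>70)&(J[:,2]>38)&(J[:,2]<50)&(abs(J[:,1])<30)&(abs(J[:,0])<120)
if b.any():print("lock",np.percentile(J[b],[2,50,98],axis=0).round(1).tolist())
bl=(hsv[:,0]>98)&(hsv[:,0]<125)&(hsv[:,1]>110)&(J[:,2]>44)&(J[:,2]<54)&(abs(J[:,1])<45)&(abs(J[:,0]-95)<30)
if bl.any():print("fence",np.percentile(J[bl],[2,50,98],axis=0).round(1).tolist())
cv2.imwrite("pics/scene3.png",cv2.resize(img[120:290,220:440],None,fx=3.5,fy=3.5,interpolation=2)[:,:,::-1])
E
```

```text
t10.73 jig TCP [-4.88e+01  1.00e-01  2.54e+02] toolR in jig [[0.008, 0.004, 1.0], [-0.0, 1.0, -0.004], [-1.0, -0.0, 0.008]] F jig [ 0.08 -0.2  -1.01] gap -0.00
-10 [46. 99.] 217
10 [ 45. 109.] 82
30 [67. 92.] 86
50 [72. 91.] 144
70 [72. 92.] 109
90 [80. 94.] 176
110 [115. 144.] 159
130 [156. 182.] 244
150 [185. 191.] 71
lock [[3.6, -23.0, 38.7], [50.7, -6.4, 43.3], [87.5, 16.4, 47.3]]
fence [[93.1, -36.6, 45.0], [99.0, -5.8, 47.8], [104.6, 27.6, 51.0]]
```

View pics/scene3.png

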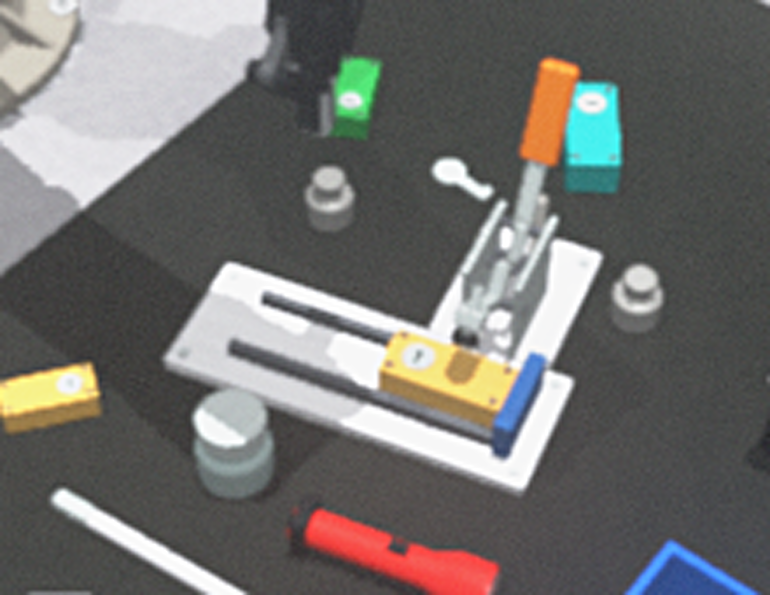

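The case is home against the fence, at (505,400) in the crop, and the clamp is still open. The linkage at y < 110 is no higher than about 110 mm. Next I go above and inside the sleeve.

```bash
python3 -m handwheel '[[0,0,20,20.5,0,0,0],[0,0,20,20.5,0,0,0],[0,0,20,20.5,0,0,0],[0,0,20,20.5,0,0,0],[0,0,20,20.5,0,0,0],[0,21,0,0,0,0,0],[0,21,0,0,0,0,0],[0,21,0,0,0,0,0],[0,0,0,0,0,0,0],[0,0,0,0,0,0,0]]' >/dev/null; python3 -c "from h import *;st()"
```

```text
t11.62 jig TCP [ 51.3  99.8 185.9] toolR in jig [[-0.003, 0.005, 1.0], [-0.0, 1.0, -0.005], [-1.0, -0.001, -0.003]] F jig [-0.22  0.35  0.25] gap 0.00
```

```bash
python3 -m handwheel '[[0,-4,6,2,0,0,0],[0,0,6,0,0,0,0],[0,0,6,0,0,0,0],[0,0,2,0,0,0,0],[0,0,2,0,0,0,0],[0,0,2,0,0,0,0],[0,0,2,0,0,0,0]]' >/dev/null; python3 -c "from h import *;st()"
```

```text
t12.20 jig TCP [ 54.4 126.1 191.5] toolR in jig [[0.0, 0.004, 1.0], [0.0, 1.0, -0.004], [-1.0, 0.0, 0.0]] F jig [-0.01  0.5  -0.68] gap -0.00
```

```bash
python3 -m handwheel '[[0,0,1.5,0,0,0,0],[0,0,1.5,0,0,0,0],[0,0,1.5,0,0,0,0],[0,0,1.5,0,0,0,0]]' >/dev/null; python3 -c "from h import *;st()"
```

```text
t12.53 jig TCP [ 54.4 132.  191.3] toolR in jig [[-0.0, 0.005, 1.0], [-0.0, 1.0, -0.005], [-1.0, -0.0, -0.0]] F jig [-0.06  0.17  0.97] gap -0.00
```

```bash
python3 -m handwheel '[[0,0,1.5,0,0,0,0],[0,0,1.5,0,0,0,0]]' >/dev/null; python3 -c "from h import *;st()"
```

```text
t12.70 jig TCP [ 54.4 135.1 191.3] toolR in jig [[-0.0, 0.005, 1.0], [-0.0, 1.0, -0.005], [-1.0, -0.0, -0.0]] F jig [ 0.41  0.34 -0.32] gap 0.00
```

```bash
python3 -m handwheel '[[0,0,1.5,0,0,0,0],[0,0,1.5,0,0,0,0]]' >/dev/null; python3 -c "from h import *;st()"
```

```text
t12.87 jig TCP [ 54.4 137.8 191.3] toolR in jig [[0.0, 0.005, 1.0], [-0.0, 1.0, -0.005], [-1.0, -0.0, 0.0]] F jig [ 0.77 -3.48 -0.17] gap -0.00
```

```bash
python3 -m handwheel '[[0,0,1.5,0,0,0,0],[0,0,1.5,0,0,0,0]]' >/dev/null; python3 -c "from h import *;st()"
```

```text
t13.03 jig TCP [ 54.4 140.7 191.3] toolR in jig [[-0.0, 0.005, 1.0], [-0.0, 1.0, -0.005], [-1.0, -0.0, -0.0]] F jig [-0.2  -3.56 -0.83] gap -0.00
```

Contact with the sleeve is felt at y ≈ 137, at 3.5 N. I follow the arc, R ≈ 97 mm about the pivot.

```bash
python3 -m handwheel '[[0,1.4,2.7,0,0,0,0],[0,1.4,2.7,0,0,0,0],[0,1.4,2.7,0,0,0,0],[0,1.5,2.4,0,0,0,0],[0,1.5,2.4,0,0,0,0],[0,1.5,2.4,0,0,0,0],[0,1.7,2.2,0,0,0,0],[0,1.7,2.2,0,0,0,0],[0,1.7,2.2,0,0,0,0]]' >/dev/null; python3 -c "from h import *;st()"
```

```text
t13.78 jig TCP [ 54.5 163.1 177.4] toolR in jig [[-0.0, 0.004, 1.0], [0.0, 1.0, -0.004], [-1.0, 0.0, -0.0]] F jig [-0.98 -2.34  0.98] gap -0.00
```

```bash
python3 -m handwheel '[[0,1.9,2.1,0,0,0,0],[0,1.9,2.1,0,0,0,0],[0,1.9,2.1,0,0,0,0],[0,2.1,1.9,0,0,0,0],[0,2.1,1.9,0,0,0,0],[0,2.1,1.9,0,0,0,0]]' >/dev/null; python3 -c "from h import *;st()"
```

```text
t14.28 jig TCP [ 54.6 175.2 165.3] toolR in jig [[-0.0, 0.004, 1.0], [0.0, 1.0, -0.004], [-1.0, 0.0, -0.0]] F jig [-1.83 -0.9   2.05] gap -0.00
```

```bash
python3 -m handwheel '[[0,2.2,1.7,0,0,0,0],[0,2.2,1.7,0,0,0,0],[0,2.3,1.7,0,0,0,0],[0,2.4,1.5,0,0,0,0],[0,2.4,1.5,0,0,0,0]]' >/dev/null; python3 -c "from h import *;st()"; python3 - <<'E'
from h import *
f=r.grab_frame("scene");cv2.imwrite("pics/scene4.png",cv2.resize(f["img"][90:270,240:460],None,fx=3.3,fy=3.3,interpolation=2)[:,:,::-1])
E
```

```text
t14.70 jig TCP [ 54.7 183.3 153.8] toolR in jig [[0.0, 0.004, 1.0], [0.0, 1.0, -0.004], [-1.0, 0.0, 0.0]] F jig [-1.7   0.94  3.86] gap -0.00
```

View pics/scene4.png

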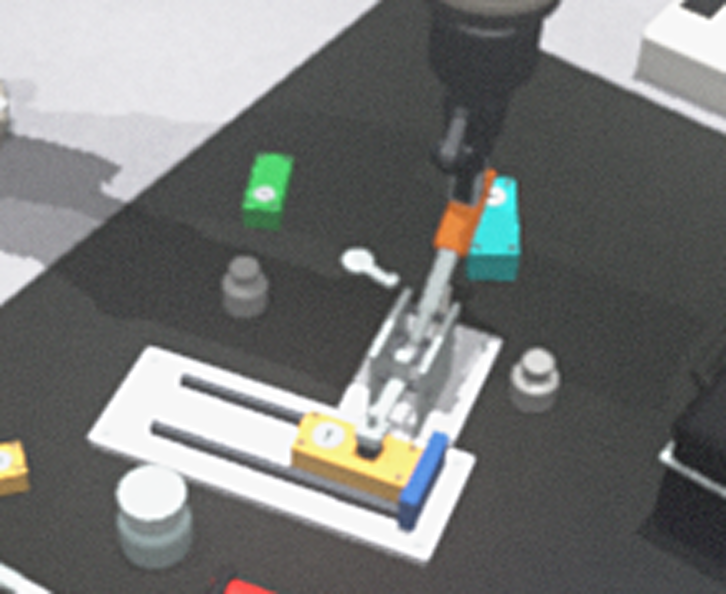

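The handle follows the fingers and the pad is just reaching the case. I go slower through the sprung part.

```bash
python3 -m handwheel '[[0,1.6,0.9,0,0,0,0],[0,1.6,0.9,0,0,0,0],[0,1.6,0.9,0,0,0,0],[0,1.6,0.9,0,0,0,0]]' >/dev/null; python3 -c "from h import *;st()"
```

```text
t15.08 jig TCP [ 54.8 186.7 147.7] toolR in jig [[0.0, 0.005, 1.0], [0.0, 1.0, -0.005], [-1.0, 0.0, 0.0]] F jig [-1.74  1.01  6.78] gap 0.00
```

```bash
python3 -m handwheel '[[0,1.5,0.7,0,0,0,0],[0,1.5,0.7,0,0,0,0],[0,1.5,0.7,0,0,0,0],[0,1.6,0.7,0,0,0,0]]' >/dev/null; python3 -c "from h import *;st()"
```

```text
t15.42 jig TCP [ 54.8 189.6 141.7] toolR in jig [[0.0, 0.005, 1.0], [0.0, 1.0, -0.005], [-1.0, 0.0, 0.0]] F jig [-2.88  0.75  7.89] gap 0.00
```

```bash
python3 -m handwheel '[[0,1.6,0.6,0,0,0,0],[0,1.6,0.6,0,0,0,0],[0,1.6,0.6,0,0,0,0],[0,1.6,0.6,0,0,0,0]]' >/dev/null; python3 -c "from h import *;st()"
```

```text
t15.75 jig TCP [ 54.9 192.2 135.3] toolR in jig [[0.0, 0.004, 1.0], [0.001, 1.0, -0.004], [-1.0, 0.001, 0.0]] F jig [-3.26  1.59  8.3 ] gap -0.00
```

```bash
python3 -m handwheel '[[0,1.6,0.5,0,0,0,0],[0,1.6,0.5,0,0,0,0],[0,1.6,0.5,0,0,0,0],[0,1.6,0.5,0,0,0,0]]' >/dev/null; python3 -c "from h import *;st()"
```

```text
t16.08 jig TCP [ 54.9 194.3 128.9] toolR in jig [[0.0, 0.004, 1.0], [0.001, 1.0, -0.004], [-1.0, 0.001, 0.0]] F jig [-1.29  2.22  6.73] gap -0.00
```

```bash
python3 -m handwheel '[[0,1.3,0.4,0,0,0,0],[0,1.3,0.3,0,0,0,0],[0,1.3,0.3,0,0,0,0]]' >/dev/null; python3 -c "from h import *;st()"
```

```text
t16.33 jig TCP [ 54.8 195.2 124.9] toolR in jig [[0.0, 0.004, 1.0], [0.0, 1.0, -0.004], [-1.0, 0.0, 0.0]] F jig [-0.58  1.89  4.48] gap -0.00
```

```bash
python3 -m handwheel '[[0,1.2,0.3,0,0,0,0],[0,1.2,0.2,0,0,0,0],[0,1.2,0.2,0,0,0,0]]' >/dev/null; python3 -c "from h import *;st()"
```

```text
t16.58 jig TCP [ 54.9 195.7 121.2] toolR in jig [[0.0, 0.004, 1.0], [0.0, 1.0, -0.004], [-1.0, 0.0, 0.0]] F jig [0.78 1.91 4.3 ] gap -0.00
```

Near the dead point the force is easing. From here I feel for the rest in small steps.

```bash
python3 -m handwheel '[[0,1,0.1,0,0,0,0],[0,1,0.1,0,0,0,0],[0,1,0.1,0,0,0,0]]' >/dev/null; python3 -c "from h import *;st()"
```

```text
t16.83 jig TCP [ 54.8 195.7 118.1] toolR in jig [[0.0, 0.005, 1.0], [-0.0, 1.0, -0.005], [-1.0, -0.0, 0.0]] F jig [0.71 1.99 2.66] gap -0.01
```

```bash
python3 -m handwheel '[[0,1,0.1,0,0,0,0],[0,1,0,0,0,0,0],[0,1,0,0,0,0,0]]' >/dev/null; python3 -c "from h import *;st()"
```

```text
t17.08 jig TCP [ 54.6 195.8 115. ] toolR in jig [[-0.0, 0.005, 1.0], [-0.0, 1.0, -0.005], [-1.0, -0.0, -0.0]] F jig [0.24 0.67 1.27] gap 0.00
```

```bash
python3 -m handwheel '[[0,0.8,0,0,0,0,0],[0,0.8,0,0,0,0,0]]' >/dev/null; python3 -c "from h import *;st()"
```

```text
t17.25 jig TCP [ 54.6 195.7 113.4] toolR in jig [[-0.0, 0.005, 1.0], [-0.0, 1.0, -0.005], [-1.0, -0.0, -0.0]] F jig [-0.04  1.91  1.64] gap -0.00
```

```bash
python3 -m handwheel '[[0,0.8,0,0,0,0,0],[0,0.8,0,0,0,0,0]]' >/dev/null; python3 -c "from h import *;st()"
```

```text
t17.42 jig TCP [ 54.5 195.7 111.8] toolR in jig [[-0.0, 0.005, 1.0], [-0.0, 1.0, -0.005], [-1.0, -0.0, -0.0]] F jig [-0.54 -0.22  0.69] gap 0.00
```

```bash
python3 -m handwheel '[[0,0.8,0,0,0,0,0],[0,0.8,0,0,0,0,0]]' >/dev/null; python3 -c "from h import *;st()"
```

```text
t17.58 jig TCP [ 54.6 195.7 110.3] toolR in jig [[-0.0, 0.005, 1.0], [-0.0, 1.0, -0.005], [-1.0, -0.0, -0.0]] F jig [-0.46 -0.26  0.41] gap 0.00
```

```bash
python3 -m handwheel '[[0,0.8,0,0,0,0,0],[0,0.8,0,0,0,0,0]]' >/dev/null; python3 -c "from h import *;st()"
```

```text
t17.75 jig TCP [ 54.6 195.8 108.7] toolR in jig [[-0.0, 0.005, 1.0], [-0.0, 1.0, -0.005], [-1.0, -0.0, -0.0]] F jig [-0.39  0.78  0.42] gap 0.00
```

```bash
python3 -m handwheel '[[0,0.8,0,0,0,0,0],[0,0.8,0,0,0,0,0]]' >/dev/null; python3 -c "from h import *;st()"
```

```text
t17.92 jig TCP [ 54.7 195.8 107.1] toolR in jig [[-0.0, 0.005, 1.0], [-0.0, 1.0, -0.005], [-1.0, -0.0, -0.0]] F jig [ 0.16 -0.43 -0.24] gap -0.00
```

```bash
python3 -m handwheel '[[0,0.6,0,0,0,0,0],[0,0.6,0,0,0,0,0]]' >/dev/null; python3 -c "from h import *;st()"
```

```text
t18.08 jig TCP [ 54.7 195.9 105.9] toolR in jig [[-0.0, 0.005, 1.0], [-0.0, 1.0, -0.005], [-1.0, -0.0, -0.0]] F jig [-0.54  0.1   0.24] gap -0.00
```

The handle has dropped ahead by itself. I continue down to the rest.

```bash
python3 -m handwheel '[[0,0.6,0,0,0,0,0],[0,0.6,0,0,0,0,0]]' >/dev/null; python3 -c "from h import *;st()"
```

```text
t18.25 jig TCP [ 54.7 195.8 104.8] toolR in jig [[0.0, 0.005, 1.0], [-0.0, 1.0, -0.005], [-1.0, -0.0, 0.0]] F jig [-1.17  0.02  3.13] gap 0.00
```

```bash
python3 -m handwheel '[[0,0.6,0,0,0,0,0],[0,0.6,0,0,0,0,0]]' >/dev/null; python3 -c "from h import *;st()"
```

```text
t18.42 jig TCP [ 54.8 195.8 103.9] toolR in jig [[0.0, 0.005, 1.0], [0.0, 1.0, -0.005], [-1.0, 0.0, 0.0]] F jig [-4.21 -0.93 11.19] gap 0.00
```

```bash
python3 -m handwheel '[[0,0.6,0,0,0,0,0],[0,0.6,0,0,0,0,0]]' >/dev/null; python3 -c "from h import *;st()"
```

```text
t18.58 jig TCP [ 54.8 195.8 103.1] toolR in jig [[0.0, 0.005, 1.0], [0.0, 1.0, -0.005], [-1.0, 0.0, 0.0]] F jig [-5.83  0.11 19.08] gap 0.00
```

```bash
python3 -m handwheel '[[0,0.6,0,0,0,0,0],[0,0.6,0,0,0,0,0]]' >/dev/null; python3 -c "from h import *;st()"
```

```text
t18.75 jig TCP [ 54.9 195.8 102.3] toolR in jig [[0.001, 0.005, 1.0], [0.001, 1.0, -0.005], [-1.0, 0.001, 0.001]] F jig [-9.78  0.38 28.92] gap -0.00
```

I let that run one step too far: 28.9 N downward, close to the 30 N limit. I ease off to the target band and hold still.

```bash
python3 -m handwheel '[[0,-1.5,0,0,0,0,0]]' >/dev/null; python3 -c "from h import *;st()"; python3 -m handwheel '[[0,-0.3,0,0,0,0,0],[0,0,0,0,0,0,0],[0,0,0,0,0,0,0],[0,0,0,0,0,0,0]]' >/dev/null; python3 -c "from h import *;st()"
```

```text
t18.83 jig TCP [ 54.8 195.9 103.3] toolR in jig [[0.0, 0.005, 1.0], [0.0, 1.0, -0.005], [-1.0, 0.0, 0.0]] F jig [-1.73 -0.41  2.76] gap 0.00
t19.17 jig TCP [ 54.8 195.9 103.3] toolR in jig [[0.0, 0.005, 1.0], [0.0, 1.0, -0.005], [-1.0, 0.0, 0.0]] F jig [-2.59 -0.2   9.78] gap -0.00
```

```bash
python3 -m handwheel '[[0,0.5,0,0,0,0,0],[0,0,0,0,0,0,0],[0,0,0,0,0,0,0],[0,0,0,0,0,0,0],[0,0,0,0,0,0,0],[0,0,0,0,0,0,0]]' >/dev/null; python3 -c "from h import *;st()";python3 -m handwheel '[[0,0,0,0,0,0,0],[0,0,0,0,0,0,0],[0,0,0,0,0,0,0],[0,0,0,0,0,0,0]]' >/dev/null; python3 -c "from h import *;st()"
```

```text
t19.67 jig TCP [ 54.9 195.8 103.1] toolR in jig [[0.0, 0.005, 1.0], [0.0, 1.0, -0.005], [-1.0, 0.0, 0.0]] F jig [-4.63 -0.4  14.87] gap 0.00
t20.00 jig TCP [ 54.9 195.8 103.1] toolR in jig [[0.0, 0.005, 1.0], [0.0, 1.0, -0.005], [-1.0, 0.0, 0.0]] F jig [-4.92 -0.09 14.05] gap 0.00
```

It stands still under 14–15 N, firm on the rest. Now I lift straight off and look.

```bash
python3 -m handwheel '[[0,-1,0,0,0,0,0],[0,-2,0,0,0,0,0],[0,-10,0,0,0,0,0],[0,-30,0,0,0,0,0],[0,-35,0,0,0,0,0],[0,-35,0,0,0,0,0],[0,0,35,0,0,0,0],[0,0,40,0,0,0,0],[0,0,40,0,0,0,0],[0,0,0,0,0,0,0]]' >/dev/null; python3 - <<'E'
from h import *
st()
for cam in("top","scene"):
    f=r.grab_frame(cam);D,p,d=world_pts(f);J=((p+D*d[...,None])*1000-OJ)@RJ;ok=d>0;img=f["img"]
    C=img.astype(int)
    o=ok&(C[...,0]>150)&(C[...,1]<140)&(C[...,2]<80)&(J[...,2]>60)&(J[...,2]<230)&(J[...,1]>100)&(J[...,1]<250)&(abs(J[...,0]-55)<25)
    if o.sum()>5:
        P=J[o];print(cam,"sleeve",P.mean(0).round(1),np.percentile(P,[2,98],axis=0).round(1).tolist(), "slope",np.polyfit(P[:,1],P[:,2],1).round(3))
    cv2.imwrite(f"pics/{cam}5.png",cv2.resize(img[100:290,170:430],None,fx=3,fy=3,interpolation=2)[:,:,::-1])
E
```

```text
t20.83 jig TCP [ 54.7 319.6 216.1] toolR in jig [[0.0, -0.004, 1.0], [0.003, 1.0, 0.004], [-1.0, 0.003, 0.0]] F jig [-0.74  1.77  0.17] gap 0.00
top sleeve [ 51.5 212.5  79.8] [[41.7, 162.7, 76.0], [66.7, 226.6, 83.6]] slope [-4.300e-02  8.895e+01]
scene sleeve [ 57.7 201.   79.1] [[42.7, 157.1, 75.9], [68.4, 221.7, 82.0]] slope [-2.0000e-03  7.9388e+01]
```

View pics/scene5.png

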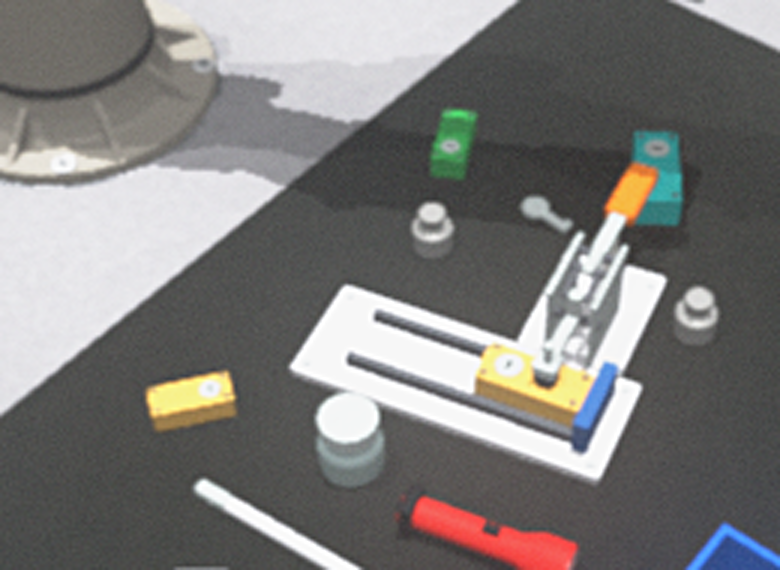

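View pics/top5.png

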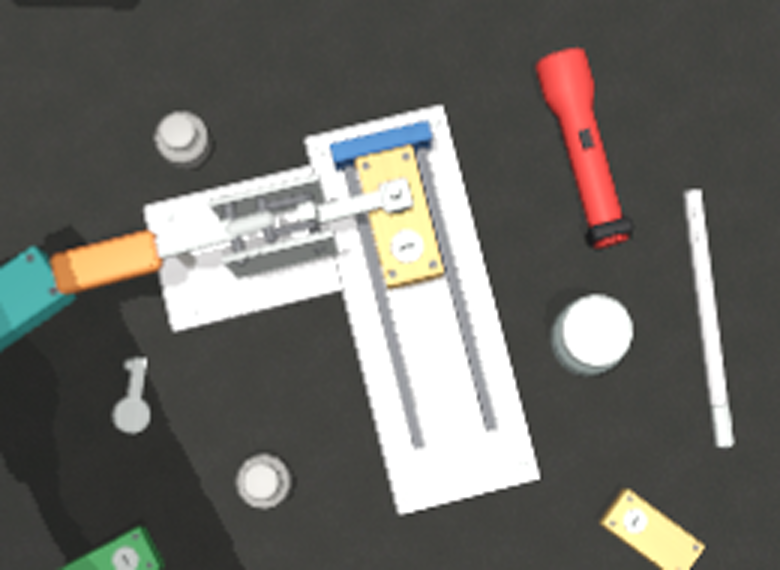

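The pictures show the case against the fence with the pad down on it. The handle is closed, its slope just below horizontal, and nothing else has moved. Handing in.

```bash
python3 -c "
from h import *
r.job_done();st()"
```

```text
the job is handed in; nothing more can be done
the job is handed in; nothing more can be done
```

The brass case is home against the blue fence and the clamp is closed on it; I handed the job in at about 21 s of the 64 s allowed. The one risk is the press force on the sleeve, described below.

- **Case:** It slid with 3–4 N. At the fence the tool stopped moving and the force rose to about 20 N along the channel, about 25 N in total, so I backed off. The last pictures show the case touching the fence.
- **Handle:** It followed the fingers with up to about 8 N, eased near the dead point, and then dropped ahead by itself. I met it again on its rest with the tool about 105 mm up.
- **Press on the rest:** One step of that press went too far. The wrist read 28.9 N down on the sleeve, about 30.5 N with the sideways part, against the 30 N limit. I eased off at once, then held it still at 14–15 N and lifted clear. The clamp showed no sign of damage, but I can't rule out a momentary touch of the limit.
- **Last look:** The handle is at or just below horizontal with nothing touching it, and the pad is on the case. The bystanders and look-alike blocks looked unmoved, judged by eye, and the robot is clear of everything.

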